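# Re-rack the table seasonings in reverse order

### The arm

A 7-joint arm with a two-finger parallel gripper is mounted at the origin on a cart in front of the work surface, level with it; the furniture and walls round the work are solid. World frame = base frame: x ahead of the robot, y to its left, z up, the work surface at z = 0. Lengths are in m, angles in degrees, forces in N, time in s.
With the tool pointing down it reaches from about 0.425 to 0.875 m from the base axis. Payload 4.7 kg.
Tool frame: the origin (TCP) lies between the finger pads; the fingertips stand 17 mm ahead of it and the grasp point (between the pads) lies 2 mm behind it; z points along the fingers, y is the line along which they close (so a half turn about z gives the same grasp; the last joint's range is limited). The gripper opens to 87 mm and grips with 3 to 60 N. Pads are 19 mm wide; open, the fingers measure 117 mm over their backs; the gripper's body (75 mm by 190 mm) begins 51 mm behind the grasp point.
Start: joints at [-70.239, 18.392, -4.016, 83.108, 1.295, 78.541, -3.26], TCP at [0.211, 0.615, 0.211] pointing down, gripper open.
Joint ranges: [-163.93, 163.93], [-17.29, 119.83], [-79.2, 71.16], [3.27, 140.29], [-89.18, 269.18], [5.43, 117.66], [-154.24, 154.24]. Speed limits (degrees/s): [147.25, 147.25, 180, 180, 180, 180, 180].

### API

Orientations are given as [roll, pitch, yaw] about the fixed x, y, z axes, in that order (R = Rz(yaw) Ry(pitch) Rx(roll)).
In Python, from cell import env, cams gives the robot as it stands.
- The arm moves only by the shell command python3 -m pendant 'ROWS' [FORCE]. ROWS is JSON, a list of rows, each an object of numbers: "tx", "ty", "tz": the shift along the tool's x, y, z each as a share of 0.05 m, from -1 to 1; "spin": the turn about the tool's z as a share of 4 degrees, from -1 to 1; "claw": the closure, from 0 (fully open) to 1 (shut). A call has 1 to 10 rows; each row shifts and turns the commanded pose from where the row before left it, along the tool's axes as they then stand; what a row does not reach is not made up. A row lasts 1/8 s, in which the tool goes at most 62.5 mm and 10.7 degrees, less where a joint would pass 70% of its speed; a pose out of reach is approached as far as the arm can. A call with a number of a shift or a turn outside -1 to 1 is refused whole. A call with a gripper value outside its range is refused whole. The fingers move at their own pace and stop on an object; FORCE is the grip in N (left out, the last holds). Time passes only in rows, so rows that do not move let the fingers close. It gives the time, the measured TCP pose, the force, the opening and the grip force at its end, in the units of the state.
- env.get_obs(): the state, without advancing time (a new reading comes with each control period).
- cams.read_camera(name): name is "scene" or "top" or "wrist"; returns the picture (384x512x3 uint8, red, green, blue); there is no depth.
- cams.camera_info(name): a dict with "fx", "fy", "cx", "cy" (pixels), "rvec" (rotation vector, rad) and "tvec" (3), from world to camera coordinates, as OpenCV has them. Camera axes: x right, y down, z forward; pixel columns grow to the right and rows downward; lengths in m; the calibration is good to about 2 mm. A picture is of the moment at which its call begins: read the wrist's pose just before it. camera_info takes no time and is no camera call; for the wrist camera it gives the pose at the moment of the call.
- env.sign_off(): hands the job in; it is judged then, once.
The state is a dict: "time_s": time; "qpos": joint angles; "joint_velocities": joint speeds; "effort": joint torques, N m; "tool_pos": TCP position; "tool_rot": TCP orientation; "force": force on the tool from outside, world axes, zero at the start; "wrist_torque": the same for the moment, N m; "grip_width": finger opening in m; "grasp_force": force on a finger pad.
Only numpy, scipy, OpenCV 4.12 (cv2) and the standard library are available. Lean on these libraries where they do the work, as an engineer would, in place of code of your own. Each camera call takes 0.05 s, during which the arm holds its last target. There are 200 camera calls.

### The job

Move the four seasonings from the pale wooden tray into the empty dark rack, one to a pocket, in the reverse order, so that a guest across the table sees the row as you saw it: the one at the left end of the tray goes into the pocket at the right end of the rack, and so on. Leave all four standing upright on the pocket floors, and do not disturb the timer or the small dish beside them.

Things in the scene. Friction and masses are not known exactly. Their poses are not given: they have to be found in the camera images.
- black_tin: Round black seasoning tin with a black lid, diameter 45 mm, 88 mm tall. Loose, stands upright, origin at the centre of its underside, z up its axis. Take it round the body with the fingers closing across the row (along the rack's x), where there is room.
- white_tin: Round white seasoning tin with a white lid, diameter 47 mm, 94 mm tall. Loose, stands upright, origin at the centre of its underside, z up its axis. Take it round the body with the fingers closing across the row (along the rack's x), where there is room.
- shaker: Clear glass shaker with a domed grey metal top, diameter 44 mm, 90 mm tall; the glass body is 74 mm tall, the top 34 mm wide. Loose, stands upright, origin at the centre of its underside, z up its axis. Take it round the body with the fingers closing across the row (along the rack's x), where there is room.
- mill: Turned wooden pepper mill, greatest diameter 58 mm, 145 mm tall; its head, from 105 to 134 mm up, is 50 mm wide and does not turn. Loose, stands upright, origin at the centre of its underside, z up its axis. Take it round the body with the fingers closing across the row (along the rack's x), where there is room.
- pad_black_tin: Red 70 x 70 x 4 mm silicone pad, fixed in the pale wooden tray; origin at the centre of its underside. Its top is 12 mm above the table. It is the pad on which the black tin stands at the start, so it keeps that thing's place in the old row; the four pads lie side by side in random order, centres 80 mm apart along the tray.
- pad_white_tin: Yellow 70 x 70 x 4 mm silicone pad, fixed in the pale wooden tray; origin at the centre of its underside. Its top is 12 mm above the table. It is the pad on which the white tin stands at the start, so it keeps that thing's place in the old row; the four pads lie side by side in random order, centres 80 mm apart along the tray.
- pad_shaker: Green 70 x 70 x 4 mm silicone pad, fixed in the pale wooden tray; origin at the centre of its underside. Its top is 12 mm above the table. It is the pad on which the glass shaker stands at the start, so it keeps that thing's place in the old row; the four pads lie side by side in random order, centres 80 mm apart along the tray.
- pad_mill: Blue 70 x 70 x 4 mm silicone pad, fixed in the pale wooden tray; origin at the centre of its underside. Its top is 12 mm above the table. It is the pad on which the wooden mill stands at the start, so it keeps that thing's place in the old row; the four pads lie side by side in random order, centres 80 mm apart along the tray.
- rack: Empty dark steel rack, wooden ends, 96 x 340 mm, fixed, about parallel to the tray, nearer or farther than it. Origin: centre of underside; x away from the robot, y left along the row. Four pockets centred at x = 0, y = +120, +40, -40, -120 mm, each 91 (x) by 75 (y) mm inside. Pocket floor 10 mm above the table, walls and dividers up to 24 mm, ends 30 mm (tray rim: 16 mm).
- timer: White kitchen timer, diameter 58 mm, 42 mm tall, to the right of the rows; a bystander to leave alone. Origin at the centre of its underside.
- ramekin: Small white glazed dish, diameter 66 mm, 34 mm tall, to the right of the rows; a bystander to leave alone. Origin at the centre of its underside.
Mind the look-alikes: they are no part of the job. What is shaped like the black_tin but orange is not meant.

How it is judged:
By the outcome, as a careful person would: the job done as asked, in the order asked, and still so for the second after the job is handed in, with the robot touching nothing.
It also fails if it takes over 96 s, if anything falls off the work surface, if the arm or the gripper's body presses on something with over 40 N, if the wrist force passes 120 N, or if a joint passes its speed limit or range.

## Working session

There is one attempt and no reset: what is moved stays moved. The work goes in short steps, Python scripts to look and compute and a shell command to move; the robot and the scene stay as the last step left them, time stands still between calls to the robot, and variables do not carry over. Pictures are saved under pics/ and viewed, at most 14 in all, crops included, and the job is handed in when it is done.

```bash
mkdir -p pics; ls
python3 - <<'E'
from cell import env,cams
import cv2
for n in("scene","top"):
    im=cams.read_camera(n); cv2.imwrite(f"pics/{n}0.png",im[:,:,::-1]); print(n,cams.camera_info(n))
o=env.get_obs();print(o)
E
```

```text
pics
scene {'fx': 455.70785901152504, 'fy': 455.70785901152504, 'cx': 266.5217015829693, 'cy': 197.90154235299207, 'rvec': array([ 0.72357556, -2.63805022,  1.0400246 ]), 'tvec': array([0.48035398, 0.3129199 , 0.84333109])}
top {'fx': 411.0337179007771, 'fy': 411.0337179007771, 'cx': 253.33359154317625, 'cy': 191.51248137053528, 'rvec': array([ 2.12476247, -2.09336184,  0.22609876]), 'tvec': array([-0.07677384,  0.61635976,  0.93864564])}
{'time_s': 0.1, 'qpos': array([-70.23904979,  18.43344436,  -4.01414629,  83.16650681,
         1.29568908,  78.54150021,  -3.25906822]), 'joint_velocities': array([-0.093111  , -0.16236598,  0.00637393, -0.20543894, -0.07790244,
        0.08276704,  0.06267531]), 'effort': array([-2.06326563e-04, -4.92567480e+01, -4.05678246e-01, -3.13400495e+01,
       -6.40712189e-02,  3.94926360e-02,  7.39153302e-05]), 'tool_pos': array([0.21101799, 0.61425871, 0.21009854]), 'tool_rot': array([-1.79903811e+02,  6.55428630e-03,  1.61048373e+02]), 'force': array([ 0.09518116, -0.29375298,  0.60364572]), 'wrist_torque': array([ 0.03106387, -0.01740968,  0.00661836]), 'grasp_force': 0.0, 'grip_width': 0.08701188768450867}
```

View pics/scene0.png

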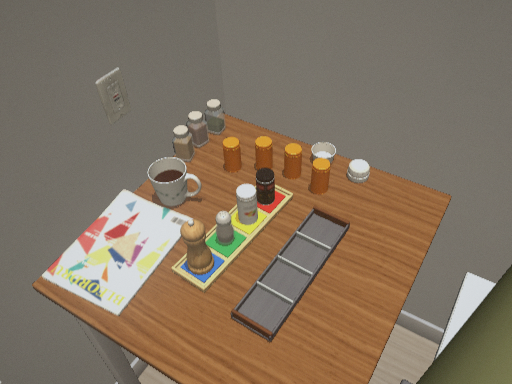

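View pics/top0.png

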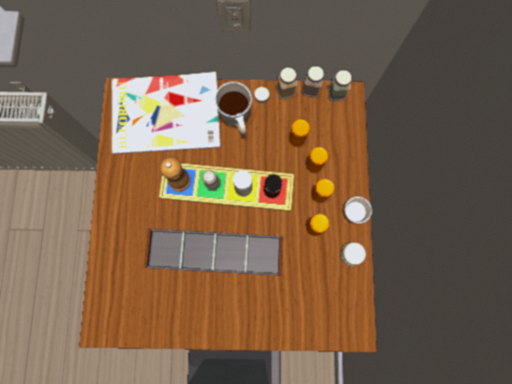

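The scene view shows, left to right on the tray: mill on blue (200,248), shaker on green (224,228), white tin on yellow (247,205) and black tin on red (265,187). The empty rack is nearer the robot (295,270). In the top view the mill is at (172,170), shaker (210,180), white tin (242,182), black tin (273,185), and the rack is centred near (215,252).

Look-alikes: the orange tins are at top (300,129), (318,156), (324,188) and (319,223), and the spice jars are at (288,75), (315,74) and (342,78). None of them stands on the pads, so they are not meant. The black tin is the one on the red pad at (273,185). I'll confirm with a crop.

```bash
cat > h.py <<'E'
import numpy as np,cv2
from cell import env,cams
def ray(info,uv,z):
    R=cv2.Rodrigues(info["rvec"])[0]; t=np.array(info["tvec"]); c=-R.T@t
    d=R.T@np.array([(uv[0]-info["cx"])/info["fx"],(uv[1]-info["cy"])/info["fy"],1])
    return c+d*(z-c[2])/d[2]
def proj(info,p):
    return cv2.projectPoints(np.array(p,float).reshape(-1,1,3),info["rvec"],info["tvec"],np.array([[info["fx"],0,info["cx"]],[0,info["fy"],info["cy"]],[0,0,1.]]),None)[0].reshape(-1,2)
E
python3 - <<'E'
from h import *
im=cv2.imread("pics/top0.png");I=cams.camera_info("top")
hsv=cv2.cvtColor(im,cv2.COLOR_BGR2HSV)
def roi(m,x0,x1,y0,y1):
    k=np.zeros_like(m);k[y0:y1,x0:x1]=m[y0:y1,x0:x1];return k
H,S,V=cv2.split(hsv)
# rack: low saturation dark
m=roi(((S<110)&(V<140)).astype(np.uint8)*255,140,290,222,282)
c=max(cv2.findContours(m,0,2)[0],key=cv2.contourArea);r=cv2.minAreaRect(c);print("rack",r)
b=cv2.boxPoints(r);P=np.array([ray(I,p,.024) for p in b]);print(P.round(4),P.mean(0))
print("sides",np.linalg.norm(P-np.roll(P,1,0),axis=1))
for n,h0,h1 in(("blue",100,125),("green",45,75),("yellow",26,32),("red0",0,4),("red1",174,180)):
    m=roi(((H>=h0)&(H<=h1)&(S>170)&(V>120)).astype(np.uint8)*255,155,298,160,212)
    x,y,w,h=cv2.boundingRect(m);a,bb=np.percentile(np.nonzero(m)[1],[1,99]) if m.any() else(0,0)
    print(n,x,y,w,h,ray(I,(x+w/2-.5,y+h/2-.5),.012).round(4))
print("cam",ray(I,(0,0),10),proj(I,[.211,.615,.2]))
crop=im[140:290,140:340];cv2.imwrite("pics/crop.png",cv2.resize(crop,None,fx=4,fy=4,interpolation=2))
E
```

```text
rack ((213.50811767578125, 251.60609436035156), (131.29884338378906, 39.51480484008789), 3.224522590637207)
[[ 0.4318  0.1904  0.024 ]
 [ 0.5288  0.1916  0.024 ]
 [ 0.5152 -0.136   0.024 ]
 [ 0.4188 -0.1307  0.024 ]] [0.47367808 0.02884056 0.024     ]
sides [0.3213896  0.09699693 0.32793571 0.09656635]
blue 167 170 27 25 [0.6515 0.1228 0.012 ]
green 198 172 26 25 [0.6473 0.0436 0.012 ]
yellow 228 173 28 28 [ 0.6419 -0.0367  0.012 ]
red0 260 177 26 27 [ 0.6339 -0.1169  0.012 ]
red1 0 0 0 0 [1.1809 0.6678 0.012 ]
cam [-6.2869475  -6.41940279 10.        ] [[-105.4117746   378.52907263]]
```

View pics/crop.png

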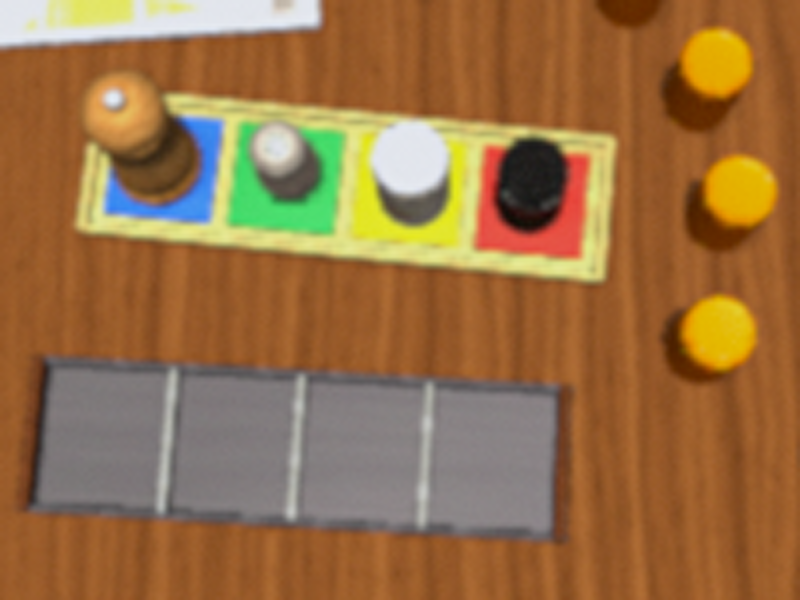

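The crop confirms the black-lidded tin on the red pad at crop (532,185). Orange tins, all off the tray, stand at crop x≥680. From left to right the pieces are mill, shaker, white and black. The rack's three dividers are at crop (169,441), (296,448) and (425,458).

Run:
```python
from h import *
I=cams.camera_info("top")
f=lambda u,v,z:ray(I,((u+.5)/4-.5+140,(v+.5)/4-.5+140),z)
D=[f(169,441,.024),f(296,448,.024),f(425,458,.024)];print("div",np.array(D).round(4))
y=(D[0]-D[2])[:2];y/=np.linalg.norm(y);print("yaw rack",np.degrees(np.arctan2(-y[0],y[1])))
c=np.mean(D,0)[:2];xx=np.array([y[1],-y[0]])
for s in(120,40,-40,-120):print(s,(c+y*s/1000).round(4))
T={"mill":(113,98,.157),"shaker":(278,143,.102),"white":(410,157,.106),"black":(533,170,.1)}
for k,v in T.items():print(k,f(*v).round(4))
print("tins",[f(u,v,.088).round(3) for u,v in((717,64),(740,190),(718,333))])
```

```text
div [[ 0.4763  0.1069  0.024 ]
 [ 0.4731  0.0283  0.024 ]
 [ 0.4682 -0.0515  0.024 ]]
yaw rack -2.914540121420447
120 [0.4786 0.1478]
40 [0.4746 0.0679]
-40 [ 0.4705 -0.012 ]
-120 [ 0.4664 -0.0919]
mill [0.6579 0.1254 0.157 ]
shaker [0.6473 0.0379 0.102 ]
white [ 0.6389 -0.0407  0.106 ]
black [ 0.6336 -0.1136  0.1   ]
tins [array([ 0.705, -0.226,  0.088]), array([ 0.626, -0.238,  0.088]), array([ 0.54 , -0.223,  0.088])]
```

```bash
cat >> h.py <<'E'
from scipy.spatial.transform import Rotation as Ro
def plan(x,y,z,yaw=87.):
    o=env.get_obs();R=Ro.from_euler("xyz",o["tool_rot"],degrees=True).as_matrix()
    d=R.T@(np.array([x,y,z])-o["tool_pos"])
    s=-((yaw-o["tool_rot"][2]+180)%360-180)
    print("t",o["time_s"],"tool",o["tool_pos"].round(4),o["tool_rot"].round(2),"w",o["grip_width"],"F",o["grasp_force"])
    print("units tx ty tz",(d/.05).round(2),"spin",round(s/4,2))
E
A='{"tx":-0.64,"ty":-0.55,"tz":-0.05,"claw":0}'
python3 -m pendant '[{"tx":-0.3,"ty":-0.25,"tz":-0.05,"claw":0},{"tx":-0.64,"ty":-0.55,"tz":-0.05,"claw":0},{"tx":-0.64,"ty":-0.55,"tz":-0.05,"claw":0},{"tx":-0.64,"ty":-0.55,"tz":-0.05,"claw":0},{"tx":-0.64,"ty":-0.55,"tz":-0.05,"claw":0},{"tx":-0.64,"ty":-0.55,"tz":-0.05,"claw":0},{"tx":-0.64,"ty":-0.55,"tz":-0.05,"claw":0},{"tx":-0.64,"ty":-0.55,"tz":-0.05,"claw":0},{"tx":-0.64,"ty":-0.55,"tz":-0.05,"claw":0},{"tx":-0.3,"ty":-0.25,"tz":-0.05,"claw":0}]'
python3 -c "
from h import *
print(env.get_obs()['qpos'].round(1));plan(.634,-.114,.26)"
```

```text
[-70.2  18.4  -4.   83.2   1.3  78.5  -3.3]
t 0.1 tool [0.211  0.6143 0.2101] [-1.7990e+02  1.0000e-02  1.6105e+02] w 0.08701188768450867 F 0.0
units tx ty tz [-12.73 -11.03  -0.98] spin 18.51invalid input at $[0]: expected keys tx, ty, tz, spin, claw
```

```bash
python3 -m pendant '[{"tx":-0.3,"ty":-0.25,"tz":-0.1,"spin":0,"claw":0},{"tx":-0.64,"ty":-0.55,"tz":-0.1,"spin":0,"claw":0},{"tx":-0.64,"ty":-0.55,"tz":-0.1,"spin":0,"claw":0},{"tx":-0.64,"ty":-0.55,"tz":-0.1,"spin":0,"claw":0},{"tx":-0.64,"ty":-0.55,"tz":-0.1,"spin":0,"claw":0},{"tx":-0.64,"ty":-0.55,"tz":-0.1,"spin":0,"claw":0},{"tx":-0.64,"ty":-0.55,"tz":-0.1,"spin":0,"claw":0},{"tx":-0.64,"ty":-0.55,"tz":-0.1,"spin":0,"claw":0},{"tx":-0.64,"ty":-0.55,"tz":-0.1,"spin":0,"claw":0},{"tx":-0.3,"ty":-0.25,"tz":-0.1,"spin":0,"claw":0}]'
python3 -c "
from h import *
print(env.get_obs()['qpos'].round(1));plan(.634,-.114,.26)"
```

```text
time_s: 1.35
tool_pos: [0.4035, 0.2867, 0.2617]
tool_rot: [180.0, 0.0, 160.8]
force: [0.4, 1.0, 0.3]
grip_width: 0.0871
grasp_force: 0.0
[-49.2  -2.1  10.5 100.4   0.4  81.6  32. ]
t 1.35 tool [0.4035 0.2867 0.2617] [1.7997e+02 2.0000e-02 1.6078e+02] w 0.08706537101443998 F 0.0
units tx ty tz [-6.99 -6.05  0.03] spin 18.44
```

```bash
python3 -m pendant '[{"tx":-0.4,"ty":-0.3,"tz":0,"spin":0,"claw":0},{"tx":-0.75,"ty":-0.65,"tz":0,"spin":0,"claw":0},{"tx":-0.8,"ty":-0.7,"tz":0,"spin":0,"claw":0},{"tx":-0.8,"ty":-0.7,"tz":0,"spin":0,"claw":0},{"tx":-0.8,"ty":-0.7,"tz":0,"spin":0,"claw":0},{"tx":-0.8,"ty":-0.7,"tz":0,"spin":0,"claw":0},{"tx":-0.8,"ty":-0.7,"tz":0,"spin":0,"claw":0},{"tx":-0.8,"ty":-0.7,"tz":0,"spin":0,"claw":0},{"tx":-0.7,"ty":-0.6,"tz":0,"spin":0,"claw":0},{"tx":-0.34,"ty":-0.3,"tz":0,"spin":0,"claw":0}]'
python3 -m pendant '[{"tx":0,"ty":0,"tz":0,"spin":0.5,"claw":0},{"tx":0,"ty":0,"tz":0,"spin":1,"claw":0},{"tx":0,"ty":0,"tz":0,"spin":1,"claw":0},{"tx":0,"ty":0,"tz":0,"spin":1,"claw":0},{"tx":0,"ty":0,"tz":0,"spin":1,"claw":0},{"tx":0,"ty":0,"tz":0,"spin":1,"claw":0},{"tx":0,"ty":0,"tz":0,"spin":1,"claw":0},{"tx":0,"ty":0,"tz":0,"spin":1,"claw":0},{"tx":0,"ty":0,"tz":0,"spin":1,"claw":0},{"tx":0,"ty":0,"tz":0,"spin":1,"claw":0}]'
python3 -m pendant '[{"tx":0,"ty":0,"tz":0,"spin":1,"claw":0},{"tx":0,"ty":0,"tz":0,"spin":1,"claw":0},{"tx":0,"ty":0,"tz":0,"spin":1,"claw":0},{"tx":0,"ty":0,"tz":0,"spin":1,"claw":0},{"tx":0,"ty":0,"tz":0,"spin":1,"claw":0},{"tx":0,"ty":0,"tz":0,"spin":1,"claw":0},{"tx":0,"ty":0,"tz":0,"spin":1,"claw":0},{"tx":0,"ty":0,"tz":0,"spin":1,"claw":0},{"tx":0,"ty":0,"tz":0,"spin":0.9,"claw":0},{"tx":0,"ty":0,"tz":0,"spin":0,"claw":0}]'
python3 -c "
from h import *
print(env.get_obs()['qpos'].round(1))
cv2.imwrite('pics/w1.png',cams.read_camera('wrist')[:,:,::-1]);I=cams.camera_info('wrist')
plan(.634,-.114,.26);print(I);print(proj(I,[[.634,-.114,.1],[.634,-.114,.012],[.64,-.04,.106]]))"
```

```text
time_s: 2.6
tool_pos: [0.6348, -0.1119, 0.2607]
tool_rot: [-180.0, -0.0, 160.9]
force: [-0.1, 1.0, 0.9]
grip_width: 0.0872
grasp_force: 0.0
time_s: 3.85
tool_pos: [0.6341, -0.1067, 0.2612]
tool_rot: [179.9, -0.1, 123.0]
force: [0.1, -0.6, -0.1]
grip_width: 0.0871
grasp_force: 0.0
time_s: 5.1
tool_pos: [0.6342, -0.1071, 0.261]
tool_rot: [-180.0, -0.1, 87.6]
force: [-0.6, -0.7, 0.3]
grip_width: 0.087
grasp_force: 0.0
[-27.6  20.5  46.2  81.2 -14.8  84.5  15.8]
t 5.15 tool [ 0.6342 -0.1075  0.2611] [-1.7999e+02 -9.0000e-02  8.7610e+01] w 0.08700093586905273 F 0.0
units tx ty tz [-0.13  0.    0.02] spin 0.15
{'fx': 268.47374195148046, 'fy': 268.47374195148046, 'cx': 254.8806781855364, 'cy': 190.7461635305182, 'rvec': array([-2.86694488,  0.06124488,  0.00787495]), 'tvec': array([-0.63835085, -0.12400136,  0.41639505])}
[[254.85994462 180.29012506]
 [254.84254555 167.43908247]
 [257.25636345 120.51712266]]
```

View pics/w1.png

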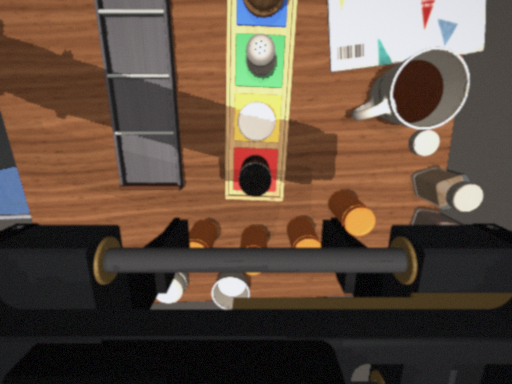

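The wrist view shows the black tin on the red pad at (255,178), the white tin at (256,121) and the shaker at (261,50). These match the predictions from the top view within a couple of pixels. Descending.

```bash
python3 -m pendant '[{"tx":-0.12,"ty":0,"tz":0.3,"spin":0.15,"claw":0},{"tx":0,"ty":0,"tz":0.7,"spin":0,"claw":0},{"tx":0,"ty":0,"tz":0.8,"spin":0,"claw":0},{"tx":0,"ty":0,"tz":0.8,"spin":0,"claw":0},{"tx":0,"ty":0,"tz":0.7,"spin":0,"claw":0},{"tx":0,"ty":0,"tz":0.5,"spin":0,"claw":0},{"tx":0,"ty":0,"tz":0.2,"spin":0,"claw":0},{"tx":0,"ty":0,"tz":0,"spin":0,"claw":0}]' 15
python3 -m pendant '[{"tx":0,"ty":0,"tz":0,"spin":0,"claw":0.2},{"tx":0,"ty":0,"tz":0,"spin":0,"claw":0.4},{"tx":0,"ty":0,"tz":0,"spin":0,"claw":0.6},{"tx":0,"ty":0,"tz":0,"spin":0,"claw":0.8},{"tx":0,"ty":0,"tz":0,"spin":0,"claw":1},{"tx":0,"ty":0,"tz":0,"spin":0,"claw":1}]' 15
python3 -c "
from h import *
print(env.get_obs()['qpos'].round(1))
plan(.634,-.114,.18)"
```

```text
time_s: 6.15
tool_pos: [0.6336, -0.1156, 0.0604]
tool_rot: [-179.9, 0.0, 86.8]
force: [-0.0, -0.3, 1.0]
grip_width: 0.0869
grasp_force: 0.0
time_s: 6.9
tool_pos: [0.6342, -0.1154, 0.0611]
tool_rot: [180.0, -0.0, 86.9]
force: [-0.2, 0.4, 0.0]
grip_width: 0.0438
grasp_force: 15.0
[-24.6  29.   42.5  94.9 -21.3  64.5  20.5]
t 6.9 tool [ 0.6342 -0.1154  0.0611] [ 1.7999e+02 -1.0000e-02  8.6850e+01] w 0.043815508514899605 F 14.998758812143933
units tx ty tz [ 0.03 -0.   -2.38] spin -0.04
```

```bash
python3 -m pendant '[{"tx":0,"ty":0,"tz":-0.15,"spin":0,"claw":1},{"tx":0,"ty":0,"tz":-0.35,"spin":0,"claw":1},{"tx":0,"ty":0,"tz":-0.5,"spin":0,"claw":1},{"tx":0,"ty":0,"tz":-0.6,"spin":0,"claw":1},{"tx":0,"ty":0,"tz":-0.5,"spin":0,"claw":1},{"tx":0,"ty":0,"tz":-0.3,"spin":0,"claw":1}]'
python3 -m pendant '[{"tx":0.25,"ty":-0.17,"tz":0,"spin":0,"claw":1},{"tx":0.5,"ty":-0.33,"tz":0,"spin":0,"claw":1},{"tx":0.65,"ty":-0.45,"tz":0,"spin":0,"claw":1},{"tx":0.7,"ty":-0.47,"tz":0,"spin":0,"claw":1},{"tx":0.7,"ty":-0.47,"tz":0,"spin":0,"claw":1},{"tx":0.7,"ty":-0.47,"tz":0,"spin":0,"claw":1},{"tx":0.65,"ty":-0.45,"tz":0,"spin":0,"claw":1},{"tx":0.5,"ty":-0.33,"tz":0,"spin":0,"claw":1},{"tx":0.3,"ty":-0.2,"tz":0,"spin":0,"claw":1},{"tx":0.1,"ty":-0.06,"tz":0,"spin":0,"claw":1}]'
python3 -c "
from h import *
print(env.get_obs()['qpos'].round(1))
plan(.4786,.1478,.18)
cv2.imwrite('pics/t1.png',cv2.resize(cams.read_camera('top')[130:290,130:340,::-1],None,fx=3,fy=3))
cv2.imwrite('pics/w2.png',cams.read_camera('wrist')[:,:,::-1]);I=cams.camera_info('wrist')
print(proj(I,[[.4786,.1478,.01],[.4746,.0679,.01]]))"
```

```text
time_s: 7.65
tool_pos: [0.6348, -0.1158, 0.1837]
tool_rot: [179.8, -0.0, 86.8]
force: [0.0, 0.1, -2.3]
grip_width: 0.0439
grasp_force: 15.0
time_s: 8.9
tool_pos: [0.4762, 0.1476, 0.1801]
tool_rot: [-179.9, 0.0, 87.1]
force: [0.2, -0.2, -1.0]
grip_width: 0.0439
grasp_force: 15.0
[-5.680e+01  2.000e-01  3.690e+01  1.077e+02 -1.000e-01  7.230e+01
 -2.270e+01]
t 8.9 tool [0.4762 0.1476 0.1801] [-1.7989e+02  1.0000e-02  8.7050e+01] w 0.04391464447310599 F 14.995886561810039
units tx ty tz [0.01 0.05 0.  ] spin 0.01
[[255.81693614 172.51832468]
 [256.01169357 229.06935833]]
```

View pics/w2.png

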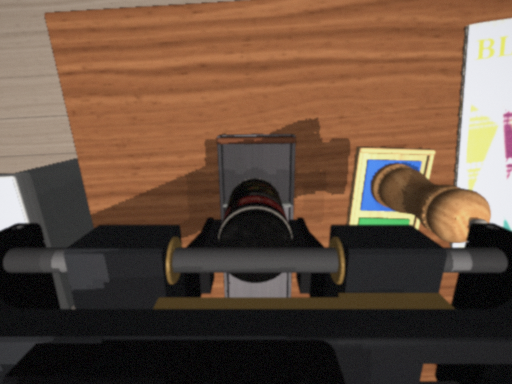

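The wrist view shows the tin held over the left-end pocket. The pocket's end wall is at row 138 and its divider at row 205, so its centre at (256,172) agrees with the prediction. Lowering.

```bash
python3 -m pendant '[{"tx":0,"ty":0.05,"tz":0.2,"spin":0,"claw":1},{"tx":0,"ty":0,"tz":0.45,"spin":0,"claw":1},{"tx":0,"ty":0,"tz":0.5,"spin":0,"claw":1},{"tx":0,"ty":0,"tz":0.5,"spin":0,"claw":1},{"tx":0,"ty":0,"tz":0.35,"spin":0,"claw":1},{"tx":0,"ty":0,"tz":0.2,"spin":0,"claw":1},{"tx":0,"ty":0,"tz":0.12,"spin":0,"claw":1},{"tx":0,"ty":0,"tz":0.06,"spin":0,"claw":1},{"tx":0,"ty":0,"tz":0.0,"spin":0,"claw":1}]'
python3 -c "
from h import *
plan(.4786,.1478,.06)"
```

```text
time_s: 10.12
tool_pos: [0.4811, 0.146, 0.0624]
tool_rot: [180.0, -0.0, 86.8]
force: [0.2, 0.2, -1.2]
grip_width: 0.0436
grasp_force: 15.0
t 10.125 tool [0.4811 0.146  0.0624] [ 1.7997e+02 -3.0000e-02  8.6850e+01] w 0.0436294664078275 F 14.995964448025916
units tx ty tz [ 0.03 -0.05  0.05] spin -0.04
```

```bash
python3 -m pendant '[{"tx":0,"ty":0,"tz":0.05,"spin":0,"claw":1},{"tx":0,"ty":0,"tz":0,"spin":0,"claw":1},{"tx":0,"ty":0,"tz":0,"spin":0,"claw":0.45},{"tx":0,"ty":0,"tz":0,"spin":0,"claw":0.35},{"tx":0,"ty":0,"tz":0,"spin":0,"claw":0.2},{"tx":0,"ty":0,"tz":0,"spin":0,"claw":0},{"tx":0,"ty":0,"tz":0,"spin":0,"claw":0}]'
python3 -m pendant '[{"tx":0,"ty":0,"tz":-0.2,"spin":0,"claw":0},{"tx":0,"ty":0,"tz":-0.6,"spin":0,"claw":0},{"tx":0,"ty":0,"tz":-0.8,"spin":0,"claw":0},{"tx":0,"ty":0,"tz":-0.8,"spin":0,"claw":0},{"tx":0,"ty":0,"tz":-0.4,"spin":0,"claw":0}]'
python3 -m pendant '[{"tx":-0.25,"ty":0.25,"tz":0,"spin":0,"claw":0},{"tx":-0.6,"ty":0.55,"tz":0,"spin":0,"claw":0},{"tx":-0.65,"ty":0.6,"tz":0,"spin":0,"claw":0},{"tx":-0.65,"ty":0.6,"tz":0,"spin":0,"claw":0},{"tx":-0.6,"ty":0.6,"tz":0,"spin":0,"claw":0},{"tx":-0.5,"ty":0.45,"tz":0,"spin":0,"claw":0},{"tx":-0.25,"ty":0.25,"tz":0,"spin":0,"claw":0},{"tx":-0.08,"ty":0.1,"tz":0,"spin":0,"claw":0}]'
python3 -c "
from h import *
print(env.get_obs()['qpos'].round(1))
plan(.639,-.0407,.065)
cv2.imwrite('pics/t2.png',cv2.resize(cams.read_camera('scene')[130:340,140:400,::-1],None,fx=3,fy=2.8))
cv2.imwrite('pics/w3.png',cams.read_camera('wrist')[:,:,::-1]);I=cams.camera_info('wrist')
print(proj(I,[[.639,-.0407,.106],[.639,-.0407,.012]]))"
```

```text
time_s: 11.0
tool_pos: [0.4808, 0.1459, 0.0596]
tool_rot: [180.0, -0.0, 86.8]
force: [-0.2, 0.1, 0.3]
grip_width: 0.0788
grasp_force: 0.0
time_s: 11.62
tool_pos: [0.482, 0.1461, 0.2028]
tool_rot: [179.8, -0.2, 86.8]
force: [-0.0, 0.2, -0.5]
grip_width: 0.0868
grasp_force: 0.0
time_s: 12.62
tool_pos: [0.6408, -0.0426, 0.1997]
tool_rot: [-180.0, -0.0, 86.8]
force: [-1.3, 0.5, -0.3]
grip_width: 0.0868
grasp_force: 0.0
[-34.2  22.2  46.6  86.7 -16.3  78.1  10.5]
t 12.625 tool [ 0.6408 -0.0426  0.1997] [-179.99   -0.     86.79] w 0.08676105416588155 F 0.0
units tx ty tz [ 0.04 -0.04  2.69] spin -0.05
[[253.20831228 188.57538485]
 [253.60182317 170.45156864]]
```

View pics/w3.png

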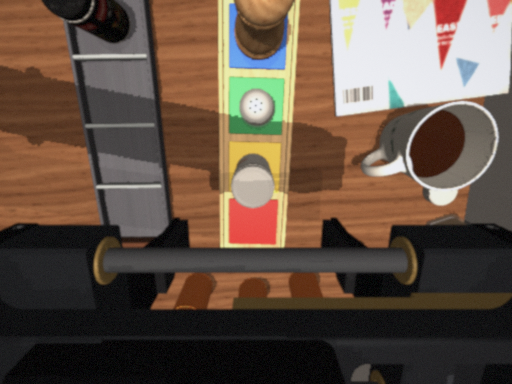

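The wrist view shows the white tin's lid at (253,185), matching the prediction, and the black tin standing in the left-end pocket at (100,18). Grasping the white tin.

```bash
python3 -m pendant '[{"tx":0.04,"ty":-0.04,"tz":0.25,"spin":0,"claw":0},{"tx":0,"ty":0,"tz":0.6,"spin":0,"claw":0},{"tx":0,"ty":0,"tz":0.7,"spin":0,"claw":0},{"tx":0,"ty":0,"tz":0.6,"spin":0,"claw":0},{"tx":0,"ty":0,"tz":0.4,"spin":0,"claw":0},{"tx":0,"ty":0,"tz":0.14,"spin":0,"claw":0},{"tx":0,"ty":0,"tz":0,"spin":0,"claw":0}]' 15
python3 -m pendant '[{"tx":0,"ty":0,"tz":0,"spin":0,"claw":0.2},{"tx":0,"ty":0,"tz":0,"spin":0,"claw":0.4},{"tx":0,"ty":0,"tz":0,"spin":0,"claw":0.6},{"tx":0,"ty":0,"tz":0,"spin":0,"claw":0.8},{"tx":0,"ty":0,"tz":0,"spin":0,"claw":1},{"tx":0,"ty":0,"tz":0,"spin":0,"claw":1}]' 15
python3 -c "
from h import *
plan(.4746,.0679,.185)"
```

```text
time_s: 13.6
tool_pos: [0.6389, -0.0399, 0.0653]
tool_rot: [180.0, -0.0, 86.9]
force: [0.1, 0.1, 1.3]
grip_width: 0.0873
grasp_force: 0.0
time_s: 14.35
tool_pos: [0.6387, -0.0401, 0.0651]
tool_rot: [-180.0, -0.0, 86.8]
force: [-0.1, 0.4, 1.2]
grip_width: 0.0455
grasp_force: 15.0
t 14.35 tool [ 0.6387 -0.0401  0.0651] [-1.7999e+02 -1.0000e-02  8.6840e+01] w 0.045530975431896076 F 14.992645405036455
units tx ty tz [ 1.98 -3.4  -2.4 ] spin -0.04
```

```bash
python3 -m pendant '[{"tx":0,"ty":0,"tz":-0.15,"spin":0,"claw":1},{"tx":0,"ty":0,"tz":-0.35,"spin":0,"claw":1},{"tx":0,"ty":0,"tz":-0.5,"spin":0,"claw":1},{"tx":0,"ty":0,"tz":-0.6,"spin":0,"claw":1},{"tx":0,"ty":0,"tz":-0.5,"spin":0,"claw":1},{"tx":0,"ty":0,"tz":-0.3,"spin":0,"claw":1}]'
python3 -m pendant '[{"tx":0.15,"ty":-0.25,"tz":0,"spin":0,"claw":1},{"tx":0.3,"ty":-0.5,"tz":0,"spin":0,"claw":1},{"tx":0.35,"ty":-0.6,"tz":0,"spin":0,"claw":1},{"tx":0.35,"ty":-0.65,"tz":0,"spin":0,"claw":1},{"tx":0.35,"ty":-0.6,"tz":0,"spin":0,"claw":1},{"tx":0.3,"ty":-0.5,"tz":0,"spin":0,"claw":1},{"tx":0.15,"ty":-0.25,"tz":0,"spin":0,"claw":1},{"tx":0.03,"ty":-0.05,"tz":0,"spin":0,"claw":1},{"tx":0,"ty":0,"tz":0,"spin":0,"claw":1}]'
python3 -c "
from h import *
plan(.4746,.0679,.063)"
```

```text
time_s: 15.1
tool_pos: [0.6395, -0.0404, 0.1875]
tool_rot: [179.8, -0.0, 86.8]
force: [-0.8, -0.1, -2.3]
grip_width: 0.0453
grasp_force: 15.0
time_s: 16.23
tool_pos: [0.4741, 0.068, 0.1846]
tool_rot: [-180.0, 0.0, 86.9]
force: [0.4, -0.8, -2.8]
grip_width: 0.0456
grasp_force: 15.0
t 16.225 tool [0.4741 0.068  0.1846] [-179.98    0.     86.87] w 0.0455918388337177 F 14.981160285024089
units tx ty tz [-0.    0.01  2.43] spin -0.03
```

```bash
python3 -m pendant '[{"tx":0,"ty":0,"tz":0.2,"spin":0,"claw":1},{"tx":0,"ty":0,"tz":0.45,"spin":0,"claw":1},{"tx":0,"ty":0,"tz":0.5,"spin":0,"claw":1},{"tx":0,"ty":0,"tz":0.5,"spin":0,"claw":1},{"tx":0,"ty":0,"tz":0.35,"spin":0,"claw":1},{"tx":0,"ty":0,"tz":0.2,"spin":0,"claw":1},{"tx":0,"ty":0,"tz":0.12,"spin":0,"claw":1},{"tx":0,"ty":0,"tz":0.08,"spin":0,"claw":1},{"tx":0,"ty":0,"tz":0.02,"spin":0,"claw":1},{"tx":0,"ty":0,"tz":0.0,"spin":0,"claw":1}]'
python3 -c "
from h import *
plan(.4746,.0679,.063)"
```

```text
time_s: 17.48
tool_pos: [0.4748, 0.0682, 0.0644]
tool_rot: [180.0, -0.0, 86.9]
force: [-0.7, 0.9, -2.3]
grip_width: 0.0452
grasp_force: 15.0
t 17.475 tool [0.4748 0.0682 0.0644] [ 1.7996e+02 -3.0000e-02  8.6850e+01] w 0.045185118177406024 F 14.981163200573064
units tx ty tz [-0.01 -0.    0.03] spin -0.04
```

```bash
python3 -m pendant '[{"tx":0,"ty":0,"tz":0.05,"spin":0,"claw":1},{"tx":0,"ty":0,"tz":0,"spin":0,"claw":1},{"tx":0,"ty":0,"tz":0,"spin":0,"claw":0.42},{"tx":0,"ty":0,"tz":0,"spin":0,"claw":0.3},{"tx":0,"ty":0,"tz":0,"spin":0,"claw":0.15},{"tx":0,"ty":0,"tz":0,"spin":0,"claw":0},{"tx":0,"ty":0,"tz":0,"spin":0,"claw":0}]'
python3 -m pendant '[{"tx":0,"ty":0,"tz":-0.2,"spin":0,"claw":0},{"tx":0,"ty":0,"tz":-0.6,"spin":0,"claw":0},{"tx":0,"ty":0,"tz":-0.8,"spin":0,"claw":0},{"tx":0,"ty":0,"tz":-0.8,"spin":0,"claw":0},{"tx":0,"ty":0,"tz":-0.4,"spin":0,"claw":0}]'
python3 -m pendant '[{"tx":-0.03,"ty":0.25,"tz":0,"spin":0,"claw":0},{"tx":-0.07,"ty":0.55,"tz":0,"spin":0,"claw":0},{"tx":-0.07,"ty":0.6,"tz":0,"spin":0,"claw":0},{"tx":-0.07,"ty":0.6,"tz":0,"spin":0,"claw":0},{"tx":-0.07,"ty":0.6,"tz":0,"spin":0,"claw":0},{"tx":-0.06,"ty":0.5,"tz":0,"spin":0,"claw":0},{"tx":-0.03,"ty":0.3,"tz":0,"spin":0,"claw":0},{"tx":0,"ty":0.1,"tz":0,"spin":0,"claw":0},{"tx":0,"ty":0,"tz":0,"spin":0,"claw":0}]'
python3 -c "
from h import *
print(env.get_obs()['qpos'].round(1))
plan(.6473,.0379,.052)
im=cams.read_camera('wrist')[:,:,::-1].copy();I=cams.camera_info('wrist')
cv2.imwrite('pics/w4.png',im)
print(proj(I,[[.6473,.0379,.102],[.6473,.0379,.012],[.6579,.1254,.157],[.6515,.1228,.012]]))"
```

```text
time_s: 18.35
tool_pos: [0.4744, 0.0681, 0.0615]
tool_rot: [180.0, 0.0, 86.8]
force: [0.4, -0.4, -0.3]
grip_width: 0.0817
grasp_force: 0.0
time_s: 18.98
tool_pos: [0.4757, 0.0682, 0.2046]
tool_rot: [179.8, -0.1, 86.8]
force: [0.9, 0.5, 0.5]
grip_width: 0.087
grasp_force: 0.0
time_s: 20.1
tool_pos: [0.6479, 0.0381, 0.2006]
tool_rot: [-179.9, 0.1, 86.8]
force: [0.4, -0.2, 0.2]
grip_width: 0.0868
grasp_force: 0.0
[-41.7  23.6  47.8  85.6 -17.5  78.7   4.1]
t 20.1 tool [0.6479 0.0381 0.2006] [-1.7993e+02  6.0000e-02  8.6830e+01] w 0.0867519827857993 F 0.0
units tx ty tz [-0.   -0.01  2.97] spin -0.04
[[254.56451574 188.33777509]
 [254.67174151 171.05437342]
 [261.83303092  96.44517965]
 [254.22035777 106.23621048]]
```

View pics/w4.png

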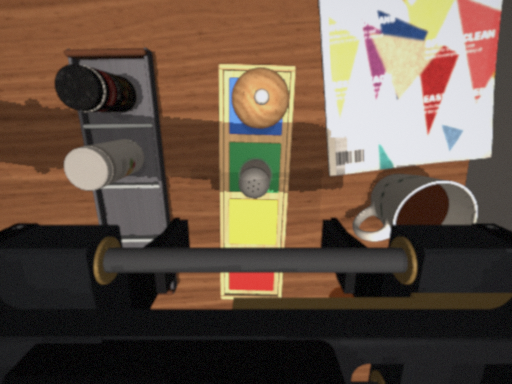

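The wrist view shows the shaker's top at (255,181), the mill's knob at (262,97), and the black and white tins upright in pockets 1 and 2. The shaker is 7 px off the prediction, so I'll refine it with the wrist view.

```bash
python3 -c "
from h import *
I=cams.camera_info('wrist')
print(ray(I,(255,181),.1),ray(I,(262,97),.157))
im=cv2.imread('pics/w4.png');cv2.imwrite('pics/c4.png',cv2.resize(im[130:220,200:310],None,fx=6,fy=6,interpolation=2))"
```

```text
[0.64817366 0.04531309 0.1       ] [0.65800798 0.12499171 0.157     ]
```

View pics/c4.png

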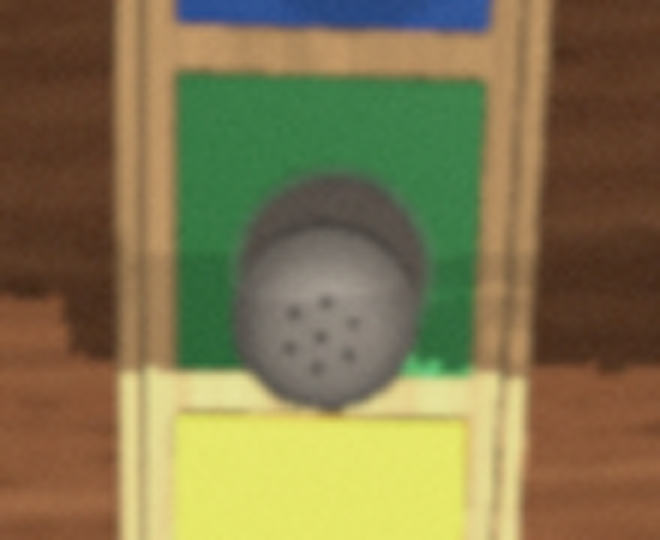

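The crop shows the dome's hole pattern centred at crop (320,337), which is full-image (253,186), so y is about 0.039. The current pose is good.

```bash
python3 -m pendant '[{"tx":0.02,"ty":0,"tz":0.25,"spin":0,"claw":0},{"tx":0,"ty":0,"tz":0.6,"spin":0,"claw":0},{"tx":0,"ty":0,"tz":0.7,"spin":0,"claw":0},{"tx":0,"ty":0,"tz":0.7,"spin":0,"claw":0},{"tx":0,"ty":0,"tz":0.4,"spin":0,"claw":0},{"tx":0,"ty":0,"tz":0.2,"spin":0,"claw":0},{"tx":0,"ty":0,"tz":0.04,"spin":0,"claw":0},{"tx":0,"ty":0,"tz":0,"spin":0,"claw":0}]' 15
python3 -m pendant '[{"tx":0,"ty":0,"tz":0,"spin":0,"claw":0.2},{"tx":0,"ty":0,"tz":0,"spin":0,"claw":0.4},{"tx":0,"ty":0,"tz":0,"spin":0,"claw":0.6},{"tx":0,"ty":0,"tz":0,"spin":0,"claw":0.8},{"tx":0,"ty":0,"tz":0,"spin":0,"claw":1},{"tx":0,"ty":0,"tz":0,"spin":0,"claw":1}]' 15
python3 -m pendant '[{"tx":0,"ty":0,"tz":-0.15,"spin":0,"claw":1},{"tx":0,"ty":0,"tz":-0.35,"spin":0,"claw":1},{"tx":0,"ty":0,"tz":-0.5,"spin":0,"claw":1},{"tx":0,"ty":0,"tz":-0.6,"spin":0,"claw":1},{"tx":0,"ty":0,"tz":-0.6,"spin":0,"claw":1},{"tx":0,"ty":0,"tz":-0.3,"spin":0,"claw":1},{"tx":0,"ty":0,"tz":0,"spin":0,"claw":1}]'
python3 -c "
from h import *
plan(.4705,-.012,.18)"
```

```text
time_s: 21.15
tool_pos: [0.649, 0.0395, 0.0581]
tool_rot: [179.9, -0.0, 86.8]
force: [-0.7, 0.1, 0.2]
grip_width: 0.0872
grasp_force: 0.0
time_s: 21.9
tool_pos: [0.6481, 0.0395, 0.057]
tool_rot: [-180.0, -0.0, 86.8]
force: [-0.4, 0.1, -0.3]
grip_width: 0.035
grasp_force: 0.3
time_s: 22.78
tool_pos: [0.6489, 0.0394, 0.1835]
tool_rot: [179.9, -0.0, 86.8]
force: [-0.1, -0.4, -1.3]
grip_width: 0.0333
grasp_force: 14.9
t 22.775 tool [0.6489 0.0394 0.1835] [ 1.7986e+02 -5.0000e-02  8.6850e+01] w 0.033314233167260544 F 14.87323294699089
units tx ty tz [-1.22 -3.51  0.06] spin -0.04
```

The grip width is 33 mm instead of 44, so I'll look before going further.

```bash
python3 -c "
from h import *
a=cams.read_camera('scene')[130:330,140:360,::-1];b=cams.read_camera('wrist')[:,:,::-1]
cv2.imwrite('pics/s5.png',cv2.resize(a,None,fx=3,fy=3,interpolation=2));cv2.imwrite('pics/w5.png',b)"
```

```text
(no output)
```

View pics/s5.png

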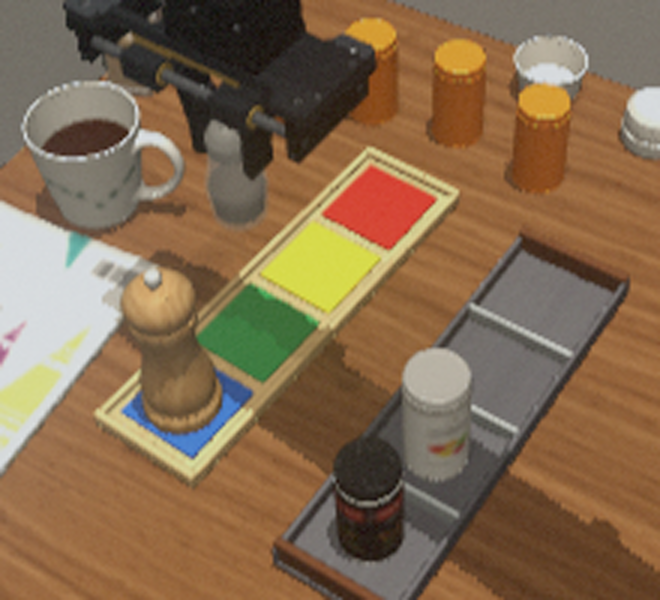

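View pics/w5.png

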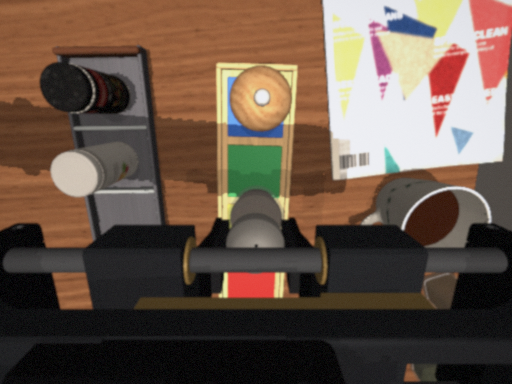

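The scene view shows the shaker hanging roughly upright between the fingers, with its bottom edge at crop (237,226) and the grip near its narrower upper part. The white and black tins stand well in pockets 2 and 1. I'll work out how high its bottom is.

```bash
python3 -c "
from h import *
I=cams.camera_info('scene')
c=np.array([.649,.0394])
a=np.linspace(0,2*np.pi,60)
for z in(.10,.11,.12,.13,.14,.15):
    p=proj(I,[[c[0]+.02*np.cos(t),c[1]+.02*np.sin(t),z] for t in a]);q=(p-[140,130])*3
    print(z,'lowest row',q[:,1].max().round(),'cols',q[:,0].min().round(),q[:,0].max().round(), 'axis',((proj(I,[*c,z])[0]-[140,130])*3).round())
print(((proj(I,[[*c,.1835],[*c,.1665]])-[140,130])*3).round())
"
```

```text
0.1 lowest row 270.0 cols 217.0 272.0 axis [244. 249.]
0.11 lowest row 260.0 cols 215.0 271.0 axis [243. 239.]
0.12 lowest row 251.0 cols 214.0 270.0 axis [242. 230.]
0.13 lowest row 242.0 cols 212.0 269.0 axis [240. 220.]
0.14 lowest row 232.0 cols 210.0 268.0 axis [239. 211.]
0.15 lowest row 222.0 cols 209.0 267.0 axis [238. 201.]
[[233. 167.]
 [236. 184.]]
```

```bash
python3 -m pendant '[{"tx":-0.09,"ty":-0.25,"tz":0,"spin":0,"claw":1},{"tx":-0.17,"ty":-0.5,"tz":0,"spin":0,"claw":1},{"tx":-0.21,"ty":-0.6,"tz":0,"spin":0,"claw":1},{"tx":-0.22,"ty":-0.65,"tz":0,"spin":0,"claw":1},{"tx":-0.22,"ty":-0.65,"tz":0,"spin":0,"claw":1},{"tx":-0.18,"ty":-0.5,"tz":0,"spin":0,"claw":1},{"tx":-0.1,"ty":-0.28,"tz":0,"spin":0,"claw":1},{"tx":-0.03,"ty":-0.08,"tz":0,"spin":0,"claw":1},{"tx":0,"ty":0,"tz":0,"spin":0,"claw":1}]'
python3 -m pendant '[{"tx":0,"ty":0,"tz":0.25,"spin":0,"claw":1},{"tx":0,"ty":0,"tz":0.5,"spin":0,"claw":1},{"tx":0,"ty":0,"tz":0.5,"spin":0,"claw":1},{"tx":0,"ty":0,"tz":0.5,"spin":0,"claw":1},{"tx":0,"ty":0,"tz":0.3,"spin":0,"claw":1},{"tx":0,"ty":0,"tz":0.15,"spin":0,"claw":1},{"tx":0,"ty":0,"tz":0.05,"spin":0,"claw":1},{"tx":0,"ty":0,"tz":0,"spin":0,"claw":1}]'
python3 -c "
from h import *
plan(.4705,-.012,.055)
a=cams.read_camera('scene')[160:340,200:360,::-1]
cv2.imwrite('pics/s6.png',cv2.resize(a,None,fx=3.3,fy=3.3,interpolation=2))"
```

```text
time_s: 24.0
tool_pos: [0.4693, -0.0117, 0.1817]
tool_rot: [-180.0, -0.0, 86.9]
force: [0.6, -0.0, -1.1]
grip_width: 0.0336
grasp_force: 14.9
time_s: 25.0
tool_pos: [0.4701, -0.0117, 0.07]
tool_rot: [180.0, -0.0, 86.8]
force: [-0.5, -0.5, -0.9]
grip_width: 0.0335
grasp_force: 14.9
t 25.0 tool [ 0.4701 -0.0117  0.07  ] [ 1.7995e+02 -1.0000e-02  8.6850e+01] w 0.03345296212716777 F 14.874094626196772
units tx ty tz [-0.    0.01  0.3 ] spin -0.04
```

View pics/s6.png

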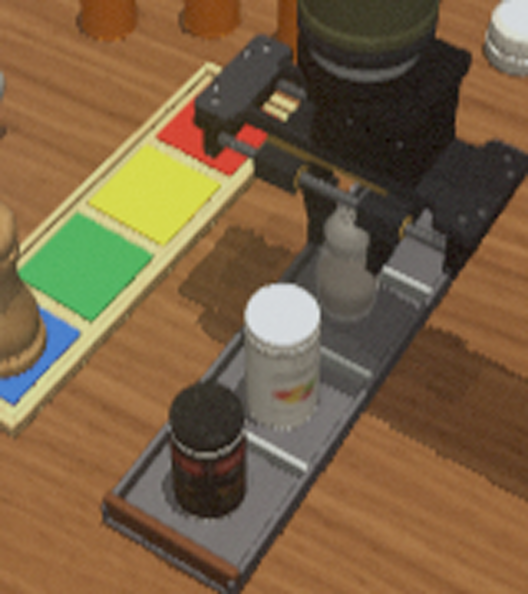

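The scene view shows the shaker, a tapered glass with a waist, hanging upright over pocket 3 at crop (345,290). I'll lower it in small steps and watch the force.

```bash
python3 -m pendant '[{"tx":0,"ty":0,"tz":0.1,"spin":0,"claw":1},{"tx":0,"ty":0,"tz":0.1,"spin":0,"claw":1},{"tx":0,"ty":0,"tz":0,"spin":0,"claw":1}]'
python3 -m pendant '[{"tx":0,"ty":0,"tz":0.06,"spin":0,"claw":1},{"tx":0,"ty":0,"tz":0,"spin":0,"claw":1}]'
python3 -m pendant '[{"tx":0,"ty":0,"tz":0.04,"spin":0,"claw":1},{"tx":0,"ty":0,"tz":0,"spin":0,"claw":1}]'
```

```text
time_s: 25.42
tool_pos: [0.4691, -0.0118, 0.0591]
tool_rot: [-180.0, 0.0, 86.8]
force: [1.0, 0.5, -0.3]
grip_width: 0.0332
grasp_force: 14.9
time_s: 25.68
tool_pos: [0.4694, -0.0118, 0.0564]
tool_rot: [-180.0, 0.0, 86.8]
force: [-0.2, -0.3, -0.8]
grip_width: 0.0333
grasp_force: 14.9
time_s: 25.92
tool_pos: [0.4698, -0.0117, 0.0549]
tool_rot: [180.0, -0.0, 86.8]
force: [-0.9, -0.3, 3.7]
grip_width: 0.0333
grasp_force: 15.0
```

```bash
python3 -m pendant '[{"tx":0,"ty":0,"tz":0,"spin":0,"claw":0.55},{"tx":0,"ty":0,"tz":0,"spin":0,"claw":0.4},{"tx":0,"ty":0,"tz":0,"spin":0,"claw":0.2},{"tx":0,"ty":0,"tz":0,"spin":0,"claw":0},{"tx":0,"ty":0,"tz":0,"spin":0,"claw":0},{"tx":0,"ty":0,"tz":0,"spin":0,"claw":0}]'
python3 -m pendant '[{"tx":0,"ty":0,"tz":-0.2,"spin":0,"claw":0},{"tx":0,"ty":0,"tz":-0.6,"spin":0,"claw":0},{"tx":0,"ty":0,"tz":-0.8,"spin":0,"claw":0},{"tx":0,"ty":0,"tz":-0.8,"spin":0,"claw":0},{"tx":0,"ty":0,"tz":-0.7,"spin":0,"claw":0},{"tx":0,"ty":0,"tz":-0.4,"spin":0,"claw":0}]'
python3 -m pendant '[{"tx":0.2,"ty":0.25,"tz":0,"spin":0,"claw":0},{"tx":0.4,"ty":0.5,"tz":0,"spin":0,"claw":0},{"tx":0.5,"ty":0.6,"tz":0,"spin":0,"claw":0},{"tx":0.5,"ty":0.6,"tz":0,"spin":0,"claw":0},{"tx":0.5,"ty":0.6,"tz":0,"spin":0,"claw":0},{"tx":0.4,"ty":0.5,"tz":0,"spin":0,"claw":0},{"tx":0.25,"ty":0.35,"tz":0,"spin":0,"claw":0},{"tx":0.15,"ty":0.15,"tz":0,"spin":0,"claw":0},{"tx":0.04,"ty":0.05,"tz":0,"spin":0,"claw":0},{"tx":0,"ty":0,"tz":0,"spin":0,"claw":0}]'
python3 -c "
from h import *
print(env.get_obs()['qpos'].round(1))
plan(.658,.125,.13)
cv2.imwrite('pics/w7.png',cams.read_camera('wrist')[:,:,::-1]);I=cams.camera_info('wrist')
print(proj(I,[[.658,.125,.157],[.658,.125,.146],[.658,.125,.012]]))"
```

```text
time_s: 26.68
tool_pos: [0.4696, -0.0117, 0.0546]
tool_rot: [180.0, -0.0, 86.8]
force: [0.8, 0.1, 0.2]
grip_width: 0.0808
grasp_force: 0.0
time_s: 27.42
tool_pos: [0.4704, -0.012, 0.2322]
tool_rot: [179.8, -0.1, 86.8]
force: [0.4, -0.2, -0.7]
grip_width: 0.0873
grasp_force: 0.0
time_s: 28.68
tool_pos: [0.657, 0.1246, 0.23]
tool_rot: [180.0, -0.0, 86.8]
force: [-0.2, -0.3, 0.2]
grip_width: 0.0867
grasp_force: 0.0
[-48.5  26.   50.   80.1 -19.8  82.9  -2.2]
t 28.675 tool [0.657  0.1246 0.23  ] [ 1.800e+02 -1.000e-02  8.681e+01] w 0.08670788098667297 F 0.0
units tx ty tz [0.01 0.02 2.  ] spin -0.05
[[255.85732094 194.41291233]
 [255.8119945  191.27060914]
 [255.45405619 166.45615566]]
```

View pics/w7.png

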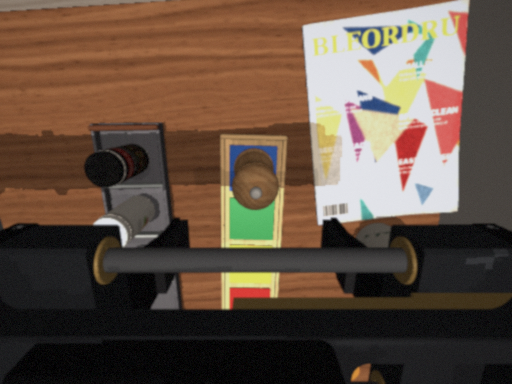

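The wrist view shows the mill's knob at (256,193), matching the prediction of (256,194). Descending to its head and gripping more firmly.

```bash
python3 -m pendant '[{"tx":0,"ty":0.02,"tz":0.2,"spin":0,"claw":0},{"tx":0,"ty":0,"tz":0.5,"spin":0,"claw":0},{"tx":0,"ty":0,"tz":0.6,"spin":0,"claw":0},{"tx":0,"ty":0,"tz":0.4,"spin":0,"claw":0},{"tx":0,"ty":0,"tz":0.2,"spin":0,"claw":0},{"tx":0,"ty":0,"tz":0.1,"spin":0,"claw":0},{"tx":0,"ty":0,"tz":0,"spin":0,"claw":0}]' 20
python3 -m pendant '[{"tx":0,"ty":0,"tz":0,"spin":0,"claw":0.2},{"tx":0,"ty":0,"tz":0,"spin":0,"claw":0.35},{"tx":0,"ty":0,"tz":0,"spin":0,"claw":0.5},{"tx":0,"ty":0,"tz":0,"spin":0,"claw":0.7},{"tx":0,"ty":0,"tz":0,"spin":0,"claw":1},{"tx":0,"ty":0,"tz":0,"spin":0,"claw":1},{"tx":0,"ty":0,"tz":0,"spin":0,"claw":1}]' 20
python3 -m pendant '[{"tx":0,"ty":0,"tz":-0.15,"spin":0,"claw":1},{"tx":0,"ty":0,"tz":-0.35,"spin":0,"claw":1},{"tx":0,"ty":0,"tz":-0.5,"spin":0,"claw":1},{"tx":0,"ty":0,"tz":-0.6,"spin":0,"claw":1},{"tx":0,"ty":0,"tz":-0.6,"spin":0,"claw":1},{"tx":0,"ty":0,"tz":-0.4,"spin":0,"claw":1},{"tx":0,"ty":0,"tz":0,"spin":0,"claw":1}]'
python3 -c "
from h import *
plan(.4664,-.0919,.26)"
```

```text
time_s: 29.6
tool_pos: [0.6587, 0.1251, 0.13]
tool_rot: [180.0, -0.0, 86.8]
force: [-0.2, 0.5, -0.3]
grip_width: 0.0868
grasp_force: 0.0
time_s: 30.48
tool_pos: [0.6585, 0.1251, 0.1303]
tool_rot: [180.0, -0.0, 86.8]
force: [-1.8, 0.5, 5.5]
grip_width: 0.0292
grasp_force: 16.0
time_s: 31.35
tool_pos: [0.6593, 0.1249, 0.2615]
tool_rot: [179.8, -0.1, 86.8]
force: [-0.7, 0.1, -0.3]
grip_width: 0.0001
grasp_force: 0.0
t 31.35 tool [0.6593 0.1249 0.2615] [ 1.7981e+02 -5.0000e-02  8.6850e+01] w 0.00014436677480443447 F 0.0
units tx ty tz [-4.54 -3.61  0.01] spin -0.04
```

The fingers slid off the head. Looking.

```bash
python3 -c "
from h import *
a=cams.read_camera('scene')[130:330,140:360,::-1];b=cams.read_camera('wrist')[:,:,::-1]
cv2.imwrite('pics/s8.png',cv2.resize(a,None,fx=3,fy=3,interpolation=2));cv2.imwrite('pics/w8.png',b);cv2.imwrite('pics/t8.png',cams.read_camera('top')[:,:,::-1])
I=cams.camera_info('scene');print(((proj(I,[[.658,.125,z] for z in(.012,.117,.146,.157)])-[140,130])*3).round())"
```

```text
[[178. 399.]
 [159. 309.]
 [153. 281.]
 [150. 271.]]
```

View pics/s8.png

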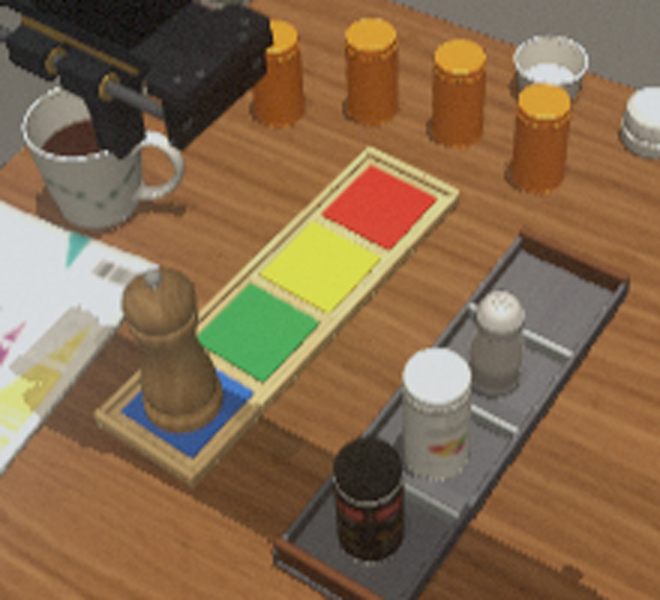

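The scene view shows the mill still standing upright on the blue pad, with its head at crop (160,300) and base at (182,405). The shaker stands upright in pocket 3 at (498,345). The reaction force was upward, so the pads sat on the head's upper slope and I need to grip lower. First I'll check numerically whether the mill shifted.

```bash
python3 -c "
from h import *
a=cv2.imread('pics/s5.png',0);b=cv2.imread('pics/s8.png',0)
for n,(x0,x1,y0,y1) in dict(head=(115,205,258,335),base=(135,230,370,440)).items():
    r=cv2.matchTemplate(b[y0-30:y1+30,x0-30:x1+30],a[y0:y1,x0:x1],cv2.TM_CCOEFF_NORMED);_,v,_,l=cv2.minMaxLoc(r);print(n,v,(l[0]-30)/3,(l[1]-30)/3,'px')
I=cams.camera_info('wrist');w=cv2.imread('pics/w8.png');h=cv2.cvtColor(w,cv2.COLOR_BGR2HSV)
c=proj(I,[[.658,.125,.157]])[0];print(c)
x,y=int(c[0]),int(c[1]);s=h[y-22:y+22,x-25:x+25,1].astype(int)
m=(s<70).astype(np.uint8);n,l,st,ce=cv2.connectedComponentsWithStats(m)
for k in range(1,n):
    if st[k,4]>8:
        p=ce[k]+[x-25,y-22];print(st[k,4],p,ray(I,p,.157).round(4))
"
```

```text
head 0.5246176719665527 0.0 -0.3333333333333333 px
base 0.7827145457267761 -0.3333333333333333 0.3333333333333333 px
[255.23757359 187.47431112]
35 [231.02857143 177.82857143] [0.6332 0.1369 0.157 ]
9 [234.55555556 170.        ] [0.6376 0.145  0.157 ]
90 [254.01111111 185.83333333] [0.6568 0.1269 0.157 ]
```

```bash
python3 -m pendant '[{"tx":0.03,"ty":-0.02,"tz":0,"spin":0,"claw":0},{"tx":0,"ty":0,"tz":0,"spin":0,"claw":0},{"tx":0,"ty":0,"tz":0,"spin":0,"claw":0},{"tx":0,"ty":0,"tz":0,"spin":0,"claw":0},{"tx":0,"ty":0,"tz":0,"spin":0,"claw":0},{"tx":0,"ty":0,"tz":0,"spin":0,"claw":0},{"tx":0,"ty":0,"tz":0,"spin":0,"claw":0},{"tx":0,"ty":0,"tz":0,"spin":0,"claw":0},{"tx":0,"ty":0,"tz":0,"spin":0,"claw":0},{"tx":0,"ty":0,"tz":0,"spin":0,"claw":0}]' 20
python3 -m pendant '[{"tx":0,"ty":0,"tz":0.2,"spin":0,"claw":0},{"tx":0,"ty":0,"tz":0.5,"spin":0,"claw":0},{"tx":0,"ty":0,"tz":0.6,"spin":0,"claw":0},{"tx":0,"ty":0,"tz":0.6,"spin":0,"claw":0},{"tx":0,"ty":0,"tz":0.5,"spin":0,"claw":0},{"tx":0,"ty":0,"tz":0.3,"spin":0,"claw":0},{"tx":0,"ty":0,"tz":0.2,"spin":0,"claw":0},{"tx":0,"ty":0,"tz":0.06,"spin":0,"claw":0},{"tx":0,"ty":0,"tz":0,"spin":0,"claw":0}]' 20
python3 -m pendant '[{"tx":0,"ty":0,"tz":0,"spin":0,"claw":0.2},{"tx":0,"ty":0,"tz":0,"spin":0,"claw":0.3},{"tx":0,"ty":0,"tz":0,"spin":0,"claw":0.4},{"tx":0,"ty":0,"tz":0,"spin":0,"claw":0.5}]' 20
python3 -m pendant '[{"tx":0,"ty":0,"tz":0,"spin":0,"claw":0.6},{"tx":0,"ty":0,"tz":0,"spin":0,"claw":0.7}]' 20
```

```text
time_s: 32.75
tool_pos: [0.6575, 0.1267, 0.2596]
tool_rot: [180.0, -0.0, 86.8]
force: [-0.2, 0.2, 0.9]
grip_width: 0.0855
grasp_force: 0.0
time_s: 33.88
tool_pos: [0.6579, 0.1267, 0.1121]
tool_rot: [179.9, -0.0, 86.9]
force: [-0.0, -0.4, -0.5]
grip_width: 0.0874
grasp_force: 0.0
time_s: 34.38
tool_pos: [0.6575, 0.1267, 0.1117]
tool_rot: [180.0, -0.0, 86.9]
force: [0.6, 0.7, 0.2]
grip_width: 0.0552
grasp_force: 0.0
time_s: 34.62
tool_pos: [0.6575, 0.1267, 0.1116]
tool_rot: [180.0, -0.0, 86.8]
force: [1.0, -0.6, 0.8]
grip_width: 0.0472
grasp_force: 20.0
```

A solid grip at 47 mm. Lifting.

```bash
python3 -m pendant '[{"tx":0,"ty":0,"tz":0,"spin":0,"claw":1},{"tx":0,"ty":0,"tz":-0.1,"spin":0,"claw":1},{"tx":0,"ty":0,"tz":-0.2,"spin":0,"claw":1},{"tx":0,"ty":0,"tz":-0.2,"spin":0,"claw":1},{"tx":0,"ty":0,"tz":0,"spin":0,"claw":1}]' 25
python3 -m pendant '[{"tx":0,"ty":0,"tz":-0.2,"spin":0,"claw":1},{"tx":0,"ty":0,"tz":-0.4,"spin":0,"claw":1},{"tx":0,"ty":0,"tz":-0.6,"spin":0,"claw":1},{"tx":0,"ty":0,"tz":-0.6,"spin":0,"claw":1},{"tx":0,"ty":0,"tz":-0.3,"spin":0,"claw":1},{"tx":0,"ty":0,"tz":-0.1,"spin":0,"claw":1},{"tx":0,"ty":0,"tz":0,"spin":0,"claw":1}]'
python3 -c "
from h import *
plan(.4664,-.0919,.245)"
```

```text
time_s: 35.25
tool_pos: [0.6584, 0.1267, 0.1381]
tool_rot: [179.9, -0.1, 86.8]
force: [-0.7, -0.4, -2.0]
grip_width: 0.0468
grasp_force: 25.0
time_s: 36.12
tool_pos: [0.6572, 0.1267, 0.2461]
tool_rot: [-180.0, 0.0, 86.9]
force: [-0.2, -0.5, -2.4]
grip_width: 0.0466
grasp_force: 25.0
t 36.125 tool [0.6572 0.1267 0.2461] [-179.96    0.     86.85] w 0.0466197688854115 F 24.99961627763696
units tx ty tz [-4.57 -3.57  0.02] spin -0.04
```

```bash
python3 -m pendant '[{"tx":-0.2,"ty":-0.15,"tz":0,"spin":0,"claw":1},{"tx":-0.4,"ty":-0.3,"tz":0,"spin":0,"claw":1},{"tx":-0.55,"ty":-0.45,"tz":0,"spin":0,"claw":1},{"tx":-0.65,"ty":-0.5,"tz":0,"spin":0,"claw":1},{"tx":-0.7,"ty":-0.55,"tz":0,"spin":0,"claw":1},{"tx":-0.7,"ty":-0.55,"tz":0,"spin":0,"claw":1},{"tx":-0.6,"ty":-0.47,"tz":0,"spin":0,"claw":1},{"tx":-0.42,"ty":-0.33,"tz":0,"spin":0,"claw":1},{"tx":-0.25,"ty":-0.2,"tz":0,"spin":0,"claw":1},{"tx":-0.1,"ty":-0.07,"tz":0,"spin":0,"claw":1}]'
python3 -m pendant '[{"tx":0,"ty":0,"tz":0,"spin":0,"claw":1},{"tx":0,"ty":0,"tz":0.2,"spin":0,"claw":1},{"tx":0,"ty":0,"tz":0.4,"spin":0,"claw":1},{"tx":0,"ty":0,"tz":0.5,"spin":0,"claw":1},{"tx":0,"ty":0,"tz":0.4,"spin":0,"claw":1},{"tx":0,"ty":0,"tz":0.2,"spin":0,"claw":1},{"tx":0,"ty":0,"tz":0.1,"spin":0,"claw":1},{"tx":0,"ty":0,"tz":0,"spin":0,"claw":1}]'
python3 -c "
from h import *
plan(.4664,-.0919,.1115)
cv2.imwrite('pics/f9.png',cv2.resize(cams.read_camera('scene')[160:340,200:400,::-1],None,fx=3.3,fy=3.3,interpolation=2))"
```

```text
time_s: 37.38
tool_pos: [0.4652, -0.0928, 0.2457]
tool_rot: [-179.9, -0.1, 86.8]
force: [0.3, -0.6, -1.2]
grip_width: 0.0468
grasp_force: 25.0
time_s: 38.38
tool_pos: [0.4669, -0.0917, 0.1566]
tool_rot: [180.0, 0.0, 86.9]
force: [-0.3, 0.1, -1.1]
grip_width: 0.0473
grasp_force: 25.0
t 38.375 tool [ 0.4669 -0.0917  0.1566] [1.800e+02 3.000e-02 8.686e+01] w 0.04728062103521725 F 24.999645551433787
units tx ty tz [-0.   -0.01  0.9 ] spin -0.04
```

```bash
python3 -m pendant '[{"tx":0,"ty":0,"tz":0.2,"spin":0,"claw":1},{"tx":0,"ty":0,"tz":0.3,"spin":0,"claw":1},{"tx":0,"ty":0,"tz":0.2,"spin":0,"claw":1},{"tx":0,"ty":0,"tz":0.1,"spin":0,"claw":1},{"tx":0,"ty":0,"tz":0.04,"spin":0,"claw":1},{"tx":0,"ty":0,"tz":0,"spin":0,"claw":1}]'
python3 -m pendant '[{"tx":0,"ty":0,"tz":0.05,"spin":0,"claw":1},{"tx":0,"ty":0,"tz":0,"spin":0,"claw":1}]'
```

```text
time_s: 39.17
tool_pos: [0.4668, -0.0918, 0.1146]
tool_rot: [180.0, 0.0, 86.8]
force: [-0.0, -0.3, -1.3]
grip_width: 0.0467
grasp_force: 25.0
time_s: 39.42
tool_pos: [0.4667, -0.0917, 0.1121]
tool_rot: [180.0, -0.0, 86.8]
force: [-0.3, 0.9, -1.5]
grip_width: 0.0472
grasp_force: 25.0
```

```bash
python3 -m pendant '[{"tx":0,"ty":0,"tz":0.04,"spin":0,"claw":1},{"tx":0,"ty":0,"tz":0,"spin":0,"claw":1}]'
```

```text
time_s: 39.67
tool_pos: [0.4666, -0.0917, 0.1099]
tool_rot: [-180.0, -0.0, 86.9]
force: [0.2, 0.4, -2.0]
grip_width: 0.0467
grasp_force: 25.0
```

```bash
python3 -m pendant '[{"tx":0,"ty":0,"tz":0.02,"spin":0,"claw":1},{"tx":0,"ty":0,"tz":0,"spin":0,"claw":1}]'
python3 -m pendant '[{"tx":0,"ty":0,"tz":0,"spin":0,"claw":0.42},{"tx":0,"ty":0,"tz":0,"spin":0,"claw":0.3},{"tx":0,"ty":0,"tz":0,"spin":0,"claw":0.15},{"tx":0,"ty":0,"tz":0,"spin":0,"claw":0},{"tx":0,"ty":0,"tz":0,"spin":0,"claw":0},{"tx":0,"ty":0,"tz":0,"spin":0,"claw":0}]'
python3 -m pendant '[{"tx":0,"ty":0,"tz":-0.2,"spin":0,"claw":0},{"tx":0,"ty":0,"tz":-0.6,"spin":0,"claw":0},{"tx":0,"ty":0,"tz":-0.8,"spin":0,"claw":0},{"tx":0,"ty":0,"tz":-0.6,"spin":0,"claw":0},{"tx":0,"ty":0,"tz":-0.4,"spin":0,"claw":0},{"tx":0,"ty":0,"tz":0,"spin":0,"claw":0}]'
python3 -c "
from h import *
cv2.imwrite('pics/f10.png',cv2.resize(cams.read_camera('scene')[120:345,150:390,::-1],None,fx=2.6,fy=2.6,interpolation=2))"
```

```text
time_s: 39.92
tool_pos: [0.4669, -0.0918, 0.1095]
tool_rot: [180.0, -0.0, 86.8]
force: [-1.2, -0.1, 3.2]
grip_width: 0.0467
grasp_force: 25.0
time_s: 40.67
tool_pos: [0.4667, -0.0917, 0.109]
tool_rot: [180.0, -0.0, 86.8]
force: [0.8, 0.8, -0.1]
grip_width: 0.0854
grasp_force: 0.0
time_s: 41.42
tool_pos: [0.4678, -0.0919, 0.2408]
tool_rot: [179.8, -0.1, 86.8]
force: [-0.0, -0.3, -0.2]
grip_width: 0.0872
grasp_force: 0.0
```

View pics/f10.png

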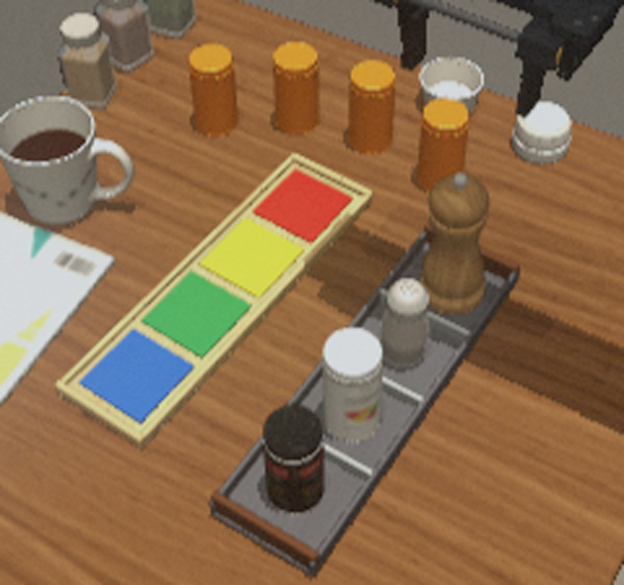

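The final view shows all four upright, one to a pocket: black (294,460), white (352,385), shaker (405,320), mill (456,245). The timer and the dish are untouched and the gripper is clear. Handing in.

```bash
python3 -c "
from cell import env
print(env.sign_off())"
```

```text
the job is handed in; nothing more can be done
None
```

All four seasonings stand upright in the rack in reverse order (left to right: black tin, white tin, shaker, mill), the timer and dish were left alone, and the job was handed in at about 41 s; the first grip on the mill's head slipped, and a lower one held.

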